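# Set sprung tweezers to a marked tip gap on the checking stand

### The job

On the tweezers checking stand, press the hinged keeper cover down until its detent clicks and it stays shut by itself when you let go. Then squeeze the two legs of the tweezers at their ribbed finger pads until the free tip stands at the pointer on the gap scale, without letting the tips meet, and hold that gap steady: the program finishes while the gripper is still squeezing the tweezers at the marked gap. Leave the things around the stand where they are.

Things in the scene. Friction and masses are not known exactly. Their poses are not given: they have to be found in the camera images.
- stand: Fixed stand, steel base plate 80 x 190 x 10 mm. Origin: centre of its underside. +y runs along the tweezers from tail and cover (-y) to tips (+y); they open and shut along its x; z up. Tweezers level, mid-height 50 mm above the bench, clear below down to the base plate. Two detent posts, 67 mm tall, beside the cover's free edge (x = +-27.5, y = -54 mm), 45 mm clear between them.
- grip_point (a point): Midway between the tweezers' two ribbed finger pads, half-way up: 20 mm from the stand's origin along stand +y, 50 mm above the bench. Pads 26 mm long, 12 mm high; one gripper finger goes outside each, closing along stand x. Width over the pads: 46.5 mm when free, less 0.57 mm for each 1 mm that the tip gap closes (32.8 mm at a 10 mm gap).
- cover (a joint): Keeper cover, 33 x 46 x 4 mm plate, hinged along stand x at y = -92 mm, 60 mm above the bench. 0 rad = shut (level, a hard stop), grows as its free edge (toward the tips) rises; starts ajar at 0.30 to 0.54. A light spring lifts it unless two ball detents catch it in the last 0.1 rad; passing them takes 5 to 10 N on the press pad, then it stays at 0.
- cover_pad (a point): Centre of the top of the black ribbed press pad (22 x 18 mm, standing 9 mm above the cover plate) at the cover's free edge, 36 mm from the hinge line. Cover shut: it lies at y = -56 mm in the stand's frame, 71 mm above the bench. Press with shut fingertips; following its arc (or the line from its start to its shut place) avoids rubbing, which can jam it.
- leg_a (a joint): Leg of the tweezers on the stand's -x side, the one that carries the gap scale. 0 rad = free (open), grows as it is squeezed inward, at most 0.121. Sprung, 4 N m per rad: about 4 N at the finger pad in the middle of the marked range, 6 N fully shut.
- leg_b (a joint): Leg of the tweezers on the stand's +x side (the free tip), same spring and sense. Each leg is sprung by itself, so the squeeze need not be exactly centred. Tip gap in mm = 34 - 140 x (leg_a + leg_b).
- gap_mark (a joint): Rider clamped on the gap scale (leave it), value = marked tip gap in m, between 0.007 and 0.021: the gap between the inner faces of the tips at which leg_b's tip stands at the rider's pointer.
- tip_a (a point): Inner face of leg_a's tip, 140 mm from its pivot, 50 mm above the bench. The tips are 3 mm thick and 6 mm high.
- tip_b (a point): Inner face of leg_b's tip (the free tip), 140 mm from its pivot, 50 mm above the bench.
- pointer (a point): Black upright pointer, 3 mm wide, 14 mm tall, on the rider just past the tips; this point is where the inner face of leg_b's tip (tip_b) must stand. It moves with leg_a as that is squeezed; its x axis points from tip_a to tip_b.
- flux_tin: Bystander: open round flux tin, 60 mm across, 21 mm high; origin under its centre.
- amber_tape: Bystander: roll of amber tape lying flat, 56 mm across, 12 mm high; origin under its centre.
- solder_spool: Bystander: spool of solder wire, about 65 x 58 x 40 mm; origin under its centre.

How it is judged:
By the outcome, as a careful person would: the job done as asked, in the order asked, and still so for the second after the job is handed in, while the arm keeps its last pose, push and grip.
It also fails if it takes over 45 s, if anything falls off the work surface, if the arm or the gripper's body presses on something with over 40 N, if the wrist force passes 120 N, or if a joint passes its speed limit or range.

### The arm

A 6-joint arm with a two-finger parallel gripper is mounted at the origin on a cart in front of the work surface, level with it; the furniture and walls round the work are solid. World frame = base frame: x ahead of the robot, y to its left, z up, the work surface at z = 0. Lengths are in m, angles in rad, forces in N, time in s.
With the tool pointing down it reaches from about 0.35 to 0.85 m from the base axis. Payload 8.1 kg.
Tool frame: the origin (TCP) lies on the centre line of the jaws, within the pads' length; the fingertips stand robot.tips_ahead ahead of it and the grasp point (between the pads) lies 8 mm behind it (robot.tips_ahead is the distance from the TCP to the fingertips, in m); z points along the fingers, y is the direction in which the jaws open and shut (so a half turn about z gives the same grasp; the last joint's range is limited). The gripper opens to 93 mm and grips with 3 to 60 N. Pads are 15 mm wide; open, the fingers measure 128 mm over their backs; the gripper's body (75 mm by 188 mm) begins 65 mm behind the grasp point.
Start: joints at [-1.376, 0.13, 1.488, -0, 1.523, -0.085], TCP at [0.166, -0.577, 0.23] pointing down, gripper open.
Joint ranges: [-2.96, 2.96], [-0.89, 2.26], [0.02, 2.5], [-1.34, 4.48], [0, 2.73], [-2.66, 2.66]. Speed limits (rad/s): [2.39, 2.39, 2.79, 3.14, 3.14, 3.14].

### API

Orientations are given as a rotation vector (axis times angle).
In Python, from plant import monitor, eyes, job, robot gives the robot as it stands.
- The arm moves only by the tool servo_tool, never from a script. Its argument "plan" is a list that holds one entry, the list of rows, each a list of 7 numbers: the closure, from -1 (fully open) to 1 (shut), so that 0 is half open, then the shift along the world's x, y, z in mm, then the turn, a rotation vector about the world's x, y, z in rad. In form: [[[hand, dx, dy, dz, ax, ay, az], ...]]. A call has 1 to 12 rows; each row shifts and turns the commanded pose from where the row before left it; what a row does not reach is not made up. A row lasts 1/10 s, in which the tool goes at most 50 mm and 8.59 degrees, less where a joint would pass 70% of its speed; a pose out of reach is approached as far as the arm can. A call with a gripper value outside its range is refused whole. The fingers move at their own pace and stop on an object; "force" is the grip in N (left out, the last holds). Time passes only in rows, so rows that do not move let the fingers close. It gives the time, the measured TCP pose, the force and the opening at its end, in the units of the state.
- monitor.read_state(): the state, without advancing time (a new reading comes with each control period).
- eyes.read_camera(name): name is "scene" or "side" or "wrist"; returns the picture (480x640x3 uint8, red, green, blue); there is no depth.
- eyes.camera_info(name): a dict with "mtx" (3x3 intrinsics, pixels), "R" (3x3) and "t" (3): a world point X has camera coordinates R X + t. Camera axes: x right, y down, z forward; pixel columns grow to the right and rows downward; lengths in m; the calibration is good to about 2 mm. A picture is of the moment at which its call begins: read the wrist's pose just before it. camera_info takes no time and is no camera call; for the wrist camera it gives the pose at the moment of the call.
- job.close_job(): hands the job in, once; it reports no verdict.
The state is a dict: "t": time; "q": joint angles; "dq": joint speeds; "joint_torque": joint torques, N m; "tool_pos": TCP position; "orientation": TCP orientation; "force": force on the tool from outside, world axes, zero at the start; "wrist_torque": the same for the moment, N m; "opening": finger opening in m.
Only numpy, scipy, OpenCV 4.12 (cv2) and the standard library are available. Lean on these libraries where they do the work, as an engineer would, in place of code of your own. Each camera call takes 0.05 s, during which the arm holds its last target. There are 200 camera calls.

## Working session

There is one attempt and no reset: what is moved stays moved. The work goes in short steps, Python scripts to look and compute and a tool call to move; the robot and the scene stay as the last step left them, time stands still between calls to the robot, and variables do not carry over. Pictures are saved under pics/ and viewed, about 8 in all and at most 12, crops included, and the job is handed in when it is done.

Besides the shell and the picture viewer there is one more tool, called after "Call:" as name(argument=value, ...) on one line, values as JSON. servo_tool: Moves the arm, as the interface text tells. Its arguments: {"type":"object","properties":{"plan":{"type":"array"},"force":{"type":"number"}},"required":["plan"]}

```bash
mkdir -p pics
python3 - <<'E'
from plant import monitor, eyes, job, robot
import cv2, numpy as np
s=monitor.read_state(); print(s, robot.tips_ahead)
np.set_printoptions(precision=4,suppress=True)
for n in ("scene","side"):
    i=eyes.read_camera(n); cv2.imwrite(f"pics/{n}0.png",i[:,:,::-1]); c=eyes.camera_info(n); print(n,c, -c["R"].T@c["t"])
E
```

```text
{'t': 0.0, 'q': array([-1.37640822e+00,  1.31095068e-01,  1.48929550e+00, -5.75935207e-07,
        1.52296870e+00, -8.53919877e-02]), 'dq': array([ 5.65821934e-04, -7.06223615e-04, -2.90933544e-04, -1.67248925e-03,
        9.70356766e-05,  2.73013676e-05]), 'joint_torque': array([ 6.54822215e-04, -5.59832418e+01, -4.91758776e+01,  7.66410213e-02,
        3.50363553e-02, -1.42203762e-04]), 'tool_pos': array([ 0.16560732, -0.57612818,  0.22861799]), 'orientation': array([-3.10915675e+00, -4.37799667e-01,  1.51973078e-04]), 'force': array([-0.87177856, -0.82293941,  0.06638487]), 'wrist_torque': array([-0.03428231,  0.07123142,  0.0211772 ]), 'opening': 0.0928797931022033} 0.011
scene {'mtx': array([[622.5386,   0.    , 327.5757],
       [  0.    , 622.5386, 249.0981],
       [  0.    ,   0.    ,   1.    ]]), 'R': array([[-0.8516, -0.5242, -0.0062],
       [-0.2792,  0.4635, -0.841 ],
       [ 0.4437, -0.7144, -0.541 ]]), 't': array([0.4824, 0.1996, 1.3905])} [-0.1505  1.1538  0.9231]
side {'mtx': array([[496.3314,   0.    , 324.6619],
       [  0.    , 496.3314, 239.9712],
       [  0.    ,   0.    ,   1.    ]]), 'R': array([[ 0.9867, -0.1626,  0.0062],
       [-0.0928, -0.5932, -0.7997],
       [ 0.1337,  0.7884, -0.6004]]), 't': array([-0.5444,  0.1205,  1.3006])} [ 0.3744 -1.0425  0.8807]
```

View pics/scene0.png

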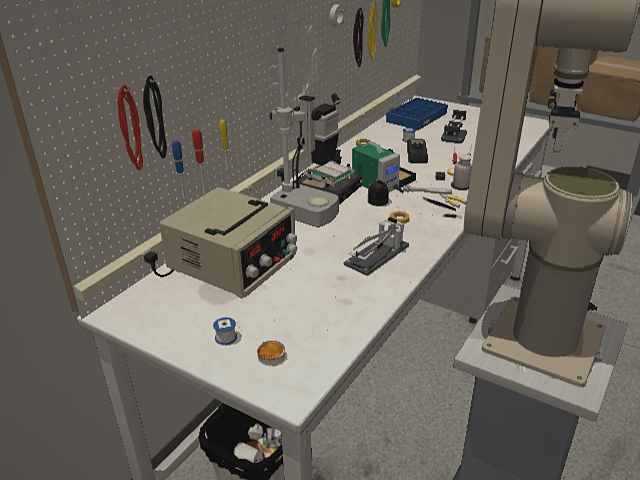

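View pics/side0.png

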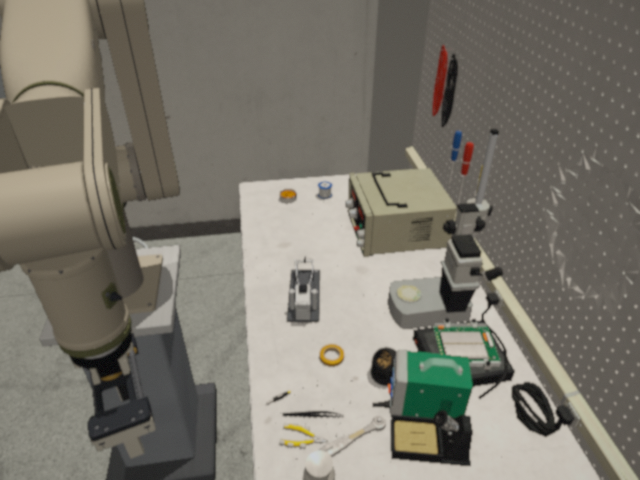

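Scene view: stand about (377,245), cover with posts at right (395,232), tips to the lower left. Side view: stand about (304,292), cover end near (303,310), tips near (303,262). Next I cast rays for a rough pose and look at enlarged crops of both views.

```bash
cat > h.py <<'E'
from plant import monitor, eyes, job, robot
import cv2, numpy as np
np.set_printoptions(precision=4,suppress=True)
def ray(c,uv,z):
    d=c["R"].T@np.linalg.inv(c["mtx"])@[uv[0],uv[1],1]; o=-c["R"].T@c["t"]
    return o+d*(z-o[2])/d[2]
def proj(c,X):
    p=c["mtx"]@(c["R"]@np.asarray(X,float)+c["t"]); return p[:2]/p[2]
E
python3 - <<'E'
from h import *
c=eyes.camera_info("side")
for uv in [(289,319),(319,319),(320,270),(291,270),(303,262),(332,355),(288,196),(325,188)]: print(uv,ray(c,uv,0.01))
c=eyes.camera_info("scene"); print(ray(c,(377,250),.01))
w=eyes.camera_info("wrist"); o=-w["R"].T@w["t"]; print("wrist",w,o)
a=cv2.imread("pics/side0.png")[245:335,265:345]; b=cv2.imread("pics/scene0.png")[200:290,330:430]
f=lambda i,w:cv2.resize(i,(w,540),interpolation=cv2.INTER_CUBIC)
cv2.imwrite("pics/crop0.png",np.hstack([f(a,400),f(b,400)]) if 0 else np.hstack([cv2.resize(a,None,fx=4.5,fy=4.5,interpolation=2),cv2.resize(b,None,fx=4.4,fy=4.5,interpolation=2)]))
E
```

```text
(289, 319) [ 0.4319 -0.1987  0.01  ]
(319, 319) [ 0.5032 -0.2101  0.01  ]
(320, 270) [ 0.5338 -0.0306  0.01  ]
(291, 270) [ 0.4564 -0.0185  0.01  ]
(303, 262) [0.4928 0.0102 0.01  ]
(332, 355) [ 0.5149 -0.3238  0.01  ]
(288, 196) [0.4878 0.3587 0.01  ]
(325, 188) [0.6172 0.3906 0.01  ]
[ 0.4817 -0.1172  0.01  ]
wrist {'mtx': array([[353.7804,   0.    , 321.0874],
       [  0.    , 353.7804, 241.6715],
       [  0.    ,   0.    ,   1.    ]]), 'R': array([[ 0.2769, -0.9609, -0.0022],
       [-0.9281, -0.268 ,  0.2584],
       [-0.2489, -0.0695, -0.966 ]]), 't': array([-0.5985, -0.032 ,  0.3898])} [ 0.2331 -0.5566  0.3835]
```

View pics/crop0.png

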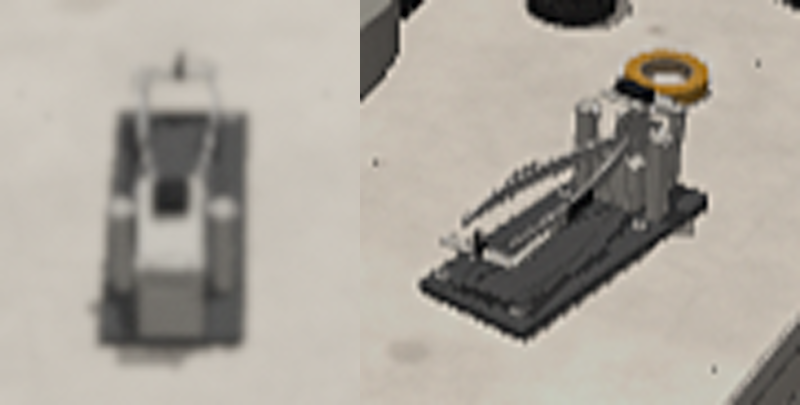

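Side crop: base plate corners near (98,344), (243,345), (247,112) and (118,112) in the crop. Posts are at (120,208) and (222,210), the press pad at (170,195), and the pointer at (180,65). The stand is near (0.48,-0.115) with yaw about -9°. I'll move the wrist camera over it with the fingers shut.

Call:
servo_tool(plan=[[[1, 25, 36, 0, 0, 0, 0.095], [1, 25, 36, 0, 0, 0, 0.095], [1, 25, 36, 0, 0, 0, 0.095], [1, 25, 36, 0, 0, 0, 0.095], [1, 25, 36, 0, 0, 0, 0.095], [1, 25, 36, 0, 0, 0, 0.095], [1, 25, 36, 0, 0, 0, 0.095], [1, 25, 36, 0, 0, 0, 0.095], [1, 25, 36, 0, 0, 0, 0.095], [1, 25, 36, 0, 0, 0, 0.095], [1, 25, 36, 0, 0, 0, 0.095], [1, 25, 36, 0, 0, 0, 0.095]]], force=20)

```text
t: 1.3
tool_pos: [0.4663, -0.1429, 0.2294]
orientation: [-2.378, -2.052, 0.0]
force: [0.7, -1.2, -0.7]
opening: 0.0025
```

Call:
servo_tool(plan=[[[1, 0, 0, 0, 0, 0, 0], [1, 0, 0, 0, 0, 0, 0], [1, 0, 0, 0, 0, 0, 0]]])

```text
t: 1.6
tool_pos: [0.4651, -0.1453, 0.2293]
orientation: [-2.384, -2.046, 0.001]
force: [0.1, -0.8, -0.4]
opening: 0.0003
```

Run:
```python
from h import *
s=monitor.read_state(); print(s['tool_pos'],s['orientation'],s['q'])
w=eyes.camera_info("wrist");i=eyes.read_camera("wrist"); cv2.imwrite("pics/w1.png",i[:,:,::-1])
np.savez("w1.npz",**w); print(w, -w["R"].T@w["t"])
```

```text
[ 0.4651 -0.1453  0.2293] [-2.3837 -2.0456  0.0012] [-0.4077 -0.1779  1.7922 -0.0005  1.528  -0.2553]
{'mtx': array([[353.7804,   0.    , 321.0874],
       [  0.    , 353.7804, 241.6715],
       [  0.    ,   0.    ,   1.    ]]), 'R': array([[ 0.9885, -0.151 ,  0.0001],
       [-0.1459, -0.9548,  0.2591],
       [-0.039 , -0.2561, -0.9659]]), 't': array([-0.4803, -0.1011,  0.3704])} [ 0.4745 -0.0742  0.3841]
```

View pics/w1.png

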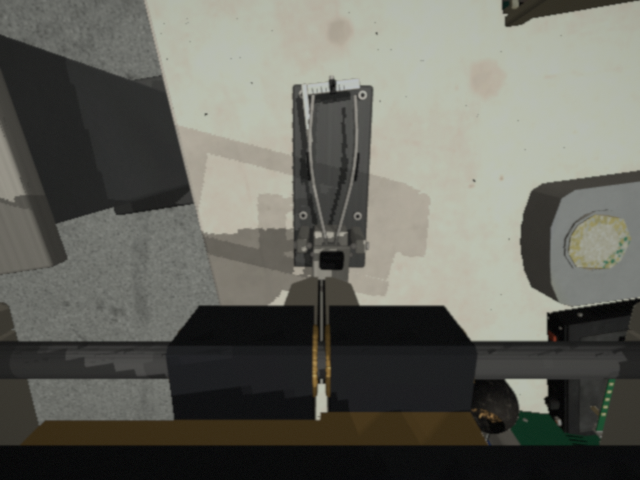

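The wrist view shows the stand clearly: plate corners about (293,85), (373,86), (365,267) and (295,267). The press pad is at (331,260), the pointer at (332,85), and leg pads at about (305,165) and (358,165).

Run:
```python
from h import *
w=dict(np.load("w1.npz")); i=cv2.imread("pics/w1.png"); g=cv2.cvtColor(i,6)
m=((g<100)&(i.max(2).astype(int)-i.min(2)<25)).astype(np.uint8)*255
m[:60]=0;m[272:]=0;m[:,:270]=0;m[:,:]=m
m[:,400:]=0
m=cv2.morphologyEx(m,cv2.MORPH_CLOSE,np.ones((9,9)))
cs=max(cv2.findContours(m,0,2)[0],key=cv2.contourArea); r=cv2.approxPolyDP(cv2.convexHull(cs),4,True)[:,0]
print(r)
for p in r: print(p,ray(w,p,.01))
# edges by row: left/right limits
for v in range(95,266,20):
    u=np.where(m[v]>0)[0]; a=ray(w,(u[0]-.5,v),.01);b=ray(w,(u[-1]+.5,v),.01); print(v,u[0],u[-1],a[:2],b[:2],np.linalg.norm(a-b))
# press pad
p=((g<25)*255).astype(np.uint8); p[:240]=0;p[275:]=0;p[:,:315]=0;p[:,348:]=0
x,y,ww,h=cv2.boundingRect(p); print("pad",x,y,ww,h)
for v in (.07,.08,.085,.09): print(v,ray(w,(x+ww/2,y+h/2),v))
cv2.imwrite("pics/z1.png",cv2.resize(i[70:280,270:400],None,fx=4.5,fy=2.85,interpolation=2) if 0 else np.hstack([cv2.resize(i[70:175,275:390],None,fx=3.4,fy=5,interpolation=2),cv2.resize(i[175:280,275:390],None,fx=3.4,fy=5,interpolation=2)]))
```

```text
[[370  86]
 [363 266]
 [347 271]
 [271 268]
 [270 229]
 [293  87]
 [330  79]]
[370  86] [ 0.5306 -0.0246  0.01  ]
[363 266] [ 0.5014 -0.2082  0.01  ]
[347 271] [ 0.4829 -0.2114  0.01  ]
[271 268] [ 0.3995 -0.195   0.01  ]
[270 229] [ 0.4068 -0.151   0.01  ]
[293  87] [ 0.4559 -0.0141  0.01  ]
[330  79] [ 0.4928 -0.0124  0.01  ]
95 293 371 [ 0.4541 -0.0212] [ 0.5311 -0.033 ] 0.07782845846034372
115 293 371 [ 0.4509 -0.0396] [ 0.5289 -0.0515] 0.07890523320886379
135 293 370 [ 0.4477 -0.0584] [ 0.5258 -0.0704] 0.07899937658063952
155 293 369 [ 0.4443 -0.0778] [ 0.5225 -0.0898] 0.07909619900248079
175 293 368 [ 0.4408 -0.0978] [ 0.5191 -0.1097] 0.07919581648213873
195 293 367 [ 0.4372 -0.1183] [ 0.5156 -0.1303] 0.07929835182325322
215 293 366 [ 0.4335 -0.1395] [ 0.512  -0.1515] 0.07940393513038907
235 270 365 [ 0.405  -0.1575] [ 0.5083 -0.1733] 0.1045636270314555
255 270 364 [ 0.4007 -0.1799] [ 0.5045 -0.1957] 0.10505946189283706
pad 320 252 23 17
0.07 [ 0.4687 -0.1769  0.07  ]
0.08 [ 0.4688 -0.1736  0.08  ]
0.085 [ 0.4689 -0.172   0.085 ]
0.09 [ 0.469  -0.1704  0.09  ]
```

View pics/z1.png

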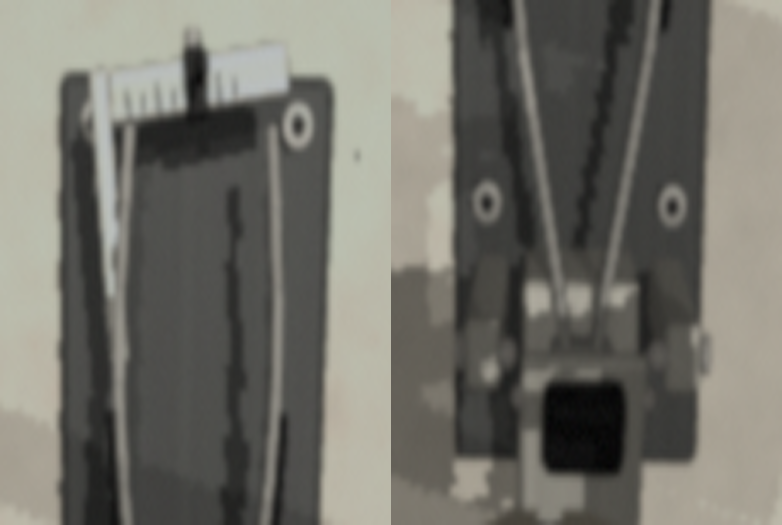

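The plate width comes out at 79 mm against 80 mm, so the scale is good. The zoomed wrist view shows the plate's top edge at row ≈85 and its bottom edge at row ≈266.6. The pointer is at column ≈332, the press pad centre at (331,260), and the tips at about (312,97) and (355,97).

Run:
```python
from h import *
w=dict(np.load("w1.npz"))
a=ray(w,(332.5,85),.01);b=ray(w,(329,266.6),.01); print(a,b,np.linalg.norm(a-b),np.degrees(np.arctan2(-(a-b)[0],(a-b)[1])))
yaw=np.radians(-9.5); Rz=np.array([[np.cos(yaw),-np.sin(yaw)],[np.sin(yaw),np.cos(yaw)]])
c=(a+b)[:2]/2; print("centre",c)
W=lambda x,y,z: np.r_[c+Rz@[x,y],z]
print("pad shut",W(0,-.056,.071),"grip",W(0,.02,.05), "posts", proj(w,W(.0275,-.054,.067)),proj(w,W(-.0275,-.054,.067)))
s=eyes.camera_info("side"); print("side posts",proj(s,W(.0275,-.054,.067)),proj(s,W(-.0275,-.054,.067)))
for th in (.3,.35,.4,.45,.5,.54):
    # pad top: 36 from hinge along plate, 11 above hinge
    y=-.092+.036*np.cos(th)-.011*np.sin(th); z=.06+.036*np.sin(th)+.011*np.cos(th); P=W(0,y,z)
    print(th,y,z,P,proj(w,P),"side",proj(s,P))
for n,(u,v) in {"tipa":(275+127/3.4,70+125/5),"tipb":(275+272/3.4,70+125/5),"ptr":(275+195/3.4,70+110/5)}.items():
    P=ray(w,(u,v),.053); print(n,Rz.T@(P[:2]-c))
```

```text
[ 0.4944 -0.0182  0.01  ] [ 0.4638 -0.2032  0.01  ] 0.18753391987803242 -9.399371924781013
centre [ 0.4791 -0.1107]
pad shut [ 0.4698 -0.1659  0.071 ] grip [ 0.4824 -0.091   0.05  ] posts [360.5297 246.559 ] [301.4705 245.7526]
side posts [313.8905 290.171 ] [291.0265 290.0282]
0.3 -0.06085860866475292 0.08114742882018988 [ 0.469  -0.1707  0.0811] [331.2747 257.7883] side [302.2254 287.6672]
0.35 -0.06195445821950433 0.08267742090971741 [ 0.4689 -0.1718  0.0827] [331.2959 259.4761] side [302.1941 287.5016]
0.4 -0.0631254059812913 0.08415073125714315 [ 0.4687 -0.1729  0.0842] [331.3137 261.2371] side [302.1619 287.3747]
0.45 -0.06436852519052716 0.08556367735388373 [ 0.4685 -0.1742  0.0856] [331.328  263.0662] side [302.129 287.287]
0.5 -0.06568070869659282 0.08691272757054541 [ 0.4682 -0.1755  0.0869] [331.3386 264.9583] side [302.0954 287.2389]
0.54 -0.06677798337908658 0.08794369119451413 [ 0.4681 -0.1765  0.0879] [331.3445 266.5135] side [302.0681 287.2292]
tipa [-0.0187  0.0787]
tipb [0.0184 0.0793]
ptr [-0.0014  0.0814]
```

Call:
servo_tool(plan=[[[1, 1, -7, -30, 0, 0, -0.007], [1, 1, -7, -30, 0, 0, -0.007], [1, 1, -7, -30, 0, 0, 0], [1, 1, -7, -28, 0, 0, 0], [1, 0, 0, 0, 0, 0, 0], [1, 0, 0, 0, 0, 0, 0]]])

```text
t: 2.25
tool_pos: [0.4689, -0.1734, 0.1119]
orientation: [-2.398, -2.027, 0.001]
force: [0.7, 0.1, 0.1]
opening: 0.0006
```

Run:
```python
from h import *
s=monitor.read_state(); print(s['tool_pos'],s['force'])
a=eyes.read_camera("side")[230:330,260:350,::-1]; b=eyes.read_camera("wrist")[100:300,230:430,::-1]; 
cv2.imwrite("pics/c2.png",np.hstack([cv2.resize(a,(360,400),interpolation=2),cv2.resize(b,(400,400),interpolation=2)]))
```

```text
[ 0.4689 -0.1734  0.1119] [0.7005 0.1409 0.1172]
```

View pics/c2.png

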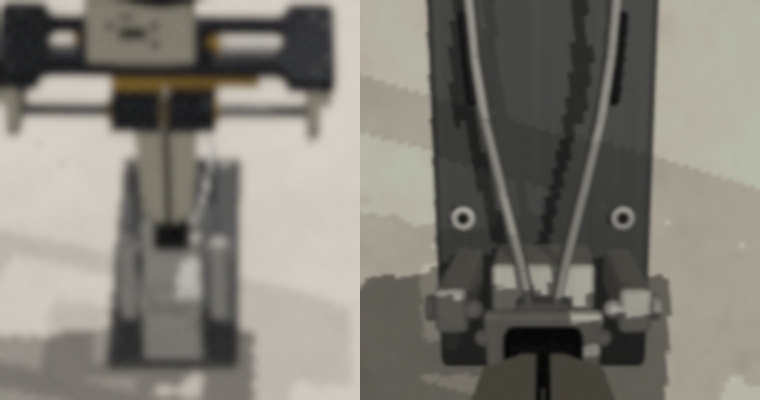

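Fingertips are centred over the black pad, (172,232) in the side crop, and about 17 mm above it. Next I press along its line.

Call:
servo_tool(plan=[[[1, 0, 0, -8, 0, 0, 0], [1, 0, 0, -7, 0, 0, 0], [1, 0, 1, -2, 0, 0, 0], [1, 0, 1, -2, 0, 0, 0], [1, 0, 1, -2, 0, 0, 0], [1, 1, 1, -2, 0, 0, 0], [1, 0, 1, -2, 0, 0, 0], [1, 0, 1, -2, 0, 0, 0], [1, 0, 1, -2, 0, 0, 0], [1, 0, 0, 0, 0, 0, 0]]])

```text
t: 3.35
tool_pos: [0.4707, -0.1655, 0.0824]
orientation: [-2.397, -2.031, -0.0]
force: [0.3, -0.3, 0.4]
opening: 0.0006
```

Call:
servo_tool(plan=[[[1, 0, 0, -1, 0, 0, 0], [1, 0, 0, -1, 0, 0, 0], [1, 0, 0, 0, 0, 0, 0]]])

```text
t: 3.65
tool_pos: [0.4709, -0.1655, 0.0819]
orientation: [-2.397, -2.031, -0.001]
force: [-5.7, 4.3, 13.4]
opening: 0.0003
```

Call:
servo_tool(plan=[[[1, 0, 0, -1, 0, 0, 0], [1, 0, 0, 0, 0, 0, 0]]])

```text
t: 3.85
tool_pos: [0.471, -0.1655, 0.0817]
orientation: [-2.397, -2.031, -0.001]
force: [-8.6, 6.0, 20.5]
opening: 0.0005
```

Hard stop reached at 71 mm with 20 N, well past the detent force. I'll lift and look.

Call:
servo_tool(plan=[[[1, 0, 0, 3, 0, 0, 0], [1, 0, 0, 15, 0, 0, 0], [1, 0, 0, 30, 0, 0, 0], [-1, 1, 8, 20, 0, 0, 0], [-1, 2, 12, 20, 0, 0, 0], [-1, 0, 0, 0, 0, 0, 0], [-1, 0, 0, 0, 0, 0, 0], [-1, 0, 0, 0, 0, 0, 0]]])

```text
t: 4.65
tool_pos: [0.473, -0.1457, 0.1664]
orientation: [-2.396, -2.03, 0.002]
force: [-1.1, -0.2, -0.4]
opening: 0.0362
```

Run:
```python
from h import *
s=monitor.read_state(); print(s['tool_pos'],s['force'],s['opening'])
w=eyes.camera_info("wrist"); i=eyes.read_camera("wrist")[:,:,::-1]; cv2.imwrite("pics/w3.png",i); np.savez("w3.npz",**w)
a=eyes.read_camera("scene")[215:275,340:420,::-1]
c=np.array([.4791,-.1107]); yaw=np.radians(-9.5); Rz=np.array([[np.cos(yaw),-np.sin(yaw)],[np.sin(yaw),np.cos(yaw)]])
W=lambda x,y,z: np.r_[c+Rz@[x,y],z]
for th in (0,.1,.4):
    y=-.092+.036*np.cos(th)-.011*np.sin(th); z=.06+.036*np.sin(th)+.011*np.cos(th); print(th,proj(w,W(0,y,z)))
b=i[20:320,230:430]
cv2.imwrite("pics/c3.png",np.hstack([cv2.resize(b,(400,600),interpolation=2),cv2.resize(a,(400,600) if 0 else (400,300),interpolation=2) if 0 else cv2.copyMakeBorder(cv2.resize(a,(400,300),interpolation=2),0,300,0,0,0)]))
```

```text
[ 0.473  -0.1457  0.1664] [-1.1191 -0.2023 -0.4459] 0.036165305200139004
0 [323.476  273.9538]
0.1 [323.4975 277.2314]
0.4 [323.5475 289.6157]
```

View pics/c3.png

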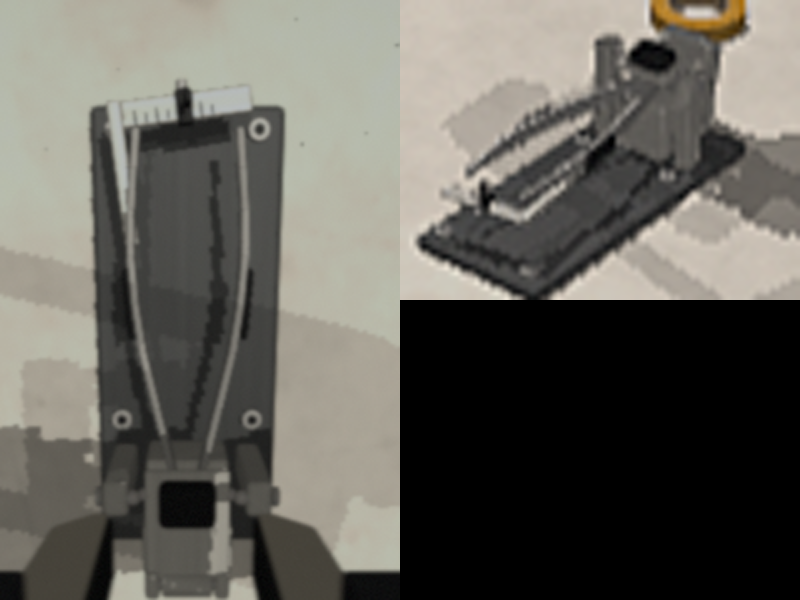

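Cover is shut: pad centre at about (323,272) against 274 predicted for shut and 290 for open, and it lies level in the scene view. It stays shut unaided. Now I move to the grip point with the jaws open.

Call:
servo_tool(plan=[[[-1, 3, 18, 0, 0, 0, 0], [-1, 3, 18, 0, 0, 0, 0], [-1, 3, 19, 0, 0, 0, 0], [-1, 0, 0, 0, 0, 0, 0], [-1, 0, 0, 0, 0, 0, 0], [-1, 0, 0, -25, 0, 0, 0], [-1, 0, 0, -25, 0, 0, 0], [-1, 0, 0, 0, 0, 0, 0]]])

```text
t: 5.55
tool_pos: [0.4798, -0.0908, 0.1138]
orientation: [-2.394, -2.026, 0.006]
force: [-0.9, 1.5, -1.0]
opening: 0.0931
```

Call:
servo_tool(plan=[[[-1, 0, 0, -25, 0, 0, 0], [-1, 0, 0, -25, 0, 0, 0], [-1, 0, 0, -22, 0, 0, 0], [-1, 0, 0, 0, 0, 0, 0], [-1, 0, 0, 0, 0, 0, 0]]])

```text
t: 6.05
tool_pos: [0.4829, -0.0912, 0.0465]
orientation: [-2.397, -2.03, 0.0]
force: [-0.2, 0.3, -0.0]
opening: 0.0929
```

Run:
```python
from h import *
s=monitor.read_state(); print(s['tool_pos'],s['orientation'],s['force'],s['opening'])
w=eyes.camera_info("wrist"); i=eyes.read_camera("wrist")[:,:,::-1]; cv2.imwrite("pics/w4.png",i); np.savez("w4.npz",**w)
```

```text
[ 0.4829 -0.0912  0.0465] [-2.3973 -2.0302  0.0003] [-0.2065  0.3348 -0.0029] 0.09287039934068955
```

View pics/w4.png

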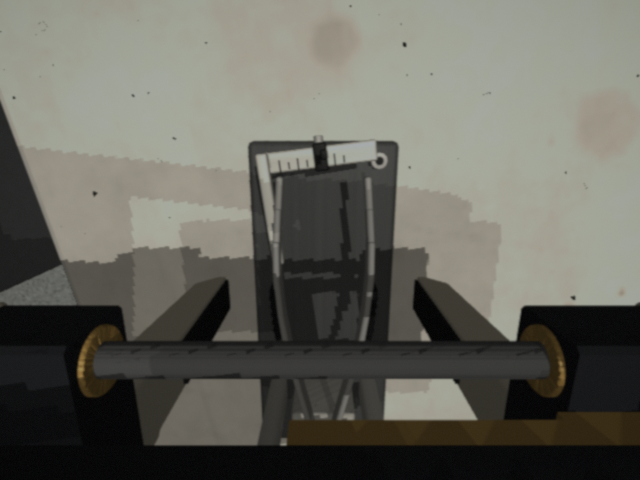

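The tweezers sit centred between the open fingers, legs at columns 277 and 370 and pointer at (320,150). I'll lower 4 mm and close part-way.

Call:
servo_tool(plan=[[[-1, 0, 0, -4, 0, 0, 0], [-0.5, 0, 0, 0, 0, 0, 0], [0, 0, 0, 0, 0, 0, 0], [0.1, 0, 0, 0, 0, 0, 0], [0.14, 0, 0, 0, 0, 0, 0], [0.14, 0, 0, 0, 0, 0, 0], [0.14, 0, 0, 0, 0, 0, 0], [0.14, 0, 0, 0, 0, 0, 0]]], force=20)

```text
t: 6.9
tool_pos: [0.4829, -0.0905, 0.0417]
orientation: [2.397, 2.031, 0.001]
force: [1.6, 2.4, -1.3]
opening: 0.0427
```

Run:
```python
from h import *
s=monitor.read_state(); print(s['t'],s['tool_pos'],s['orientation'],s['force'],s['opening'])
w=eyes.camera_info("wrist"); i=eyes.read_camera("wrist")[:,:,::-1]; cv2.imwrite("pics/w5.png",i); np.savez("w5.npz",**w)
print("px/mm at z .05:", 354/1000/(w["R"]@[.494,-.03,.05]+w["t"])[2])
cv2.imwrite("pics/c5.png",cv2.resize(i[125:225,245:405],(800,500),interpolation=2))
```

```text
6.9 [ 0.4829 -0.0905  0.0417] [2.3969 2.0308 0.0008] [ 1.5861  2.3911 -1.2909] 0.042744395023432066
px/mm at z .05: 2.4561802744629264
```

View pics/c5.png

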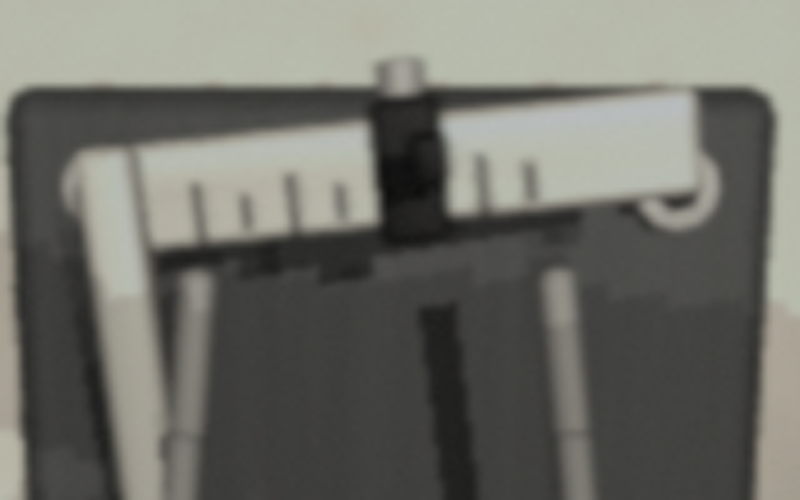

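The tips are gripped part-way: inner faces at crop columns 212 and 543, a gap of about 27 mm, which agrees with the opening of 42.7 mm. The scale ticks are 4 mm apart and the rider sits around 16–20 mm. I'll close further gently.

Call:
servo_tool(plan=[[[0.17, 0, 0, 0, 0, 0, 0], [0.17, 0, 0, 0, 0, 0, 0], [0.17, 0, 0, 0, 0, 0, 0], [0.17, 0, 0, 0, 0, 0, 0], [0.17, 0, 0, 0, 0, 0, 0]]])

```text
t: 7.45
tool_pos: [0.4828, -0.0905, 0.0417]
orientation: [-2.397, -2.031, -0.0]
force: [1.6, 3.7, -0.7]
opening: 0.0388
```

Run:
```python
from h import *
s=monitor.read_state(); print(s['t'],s['tool_pos'],s['force'],s['opening'])
w=eyes.camera_info("wrist")
i=np.mean([eyes.read_camera("wrist").astype(float) for _ in range(3)],0)[:,:,::-1].astype(np.uint8); cv2.imwrite("pics/w6.png",i); np.savez("w6.npz",**w)
c=i[135:195,265:365]; c=np.clip(255*(c/255.)**.5,0,255).astype(np.uint8)
cv2.imwrite("pics/c6.png",cv2.resize(c,(800,480),interpolation=2))
```

```text
7.45 [ 0.4828 -0.0905  0.0417] [ 1.5913  3.7349 -0.679 ] 0.038803960457435276
```

View pics/c6.png

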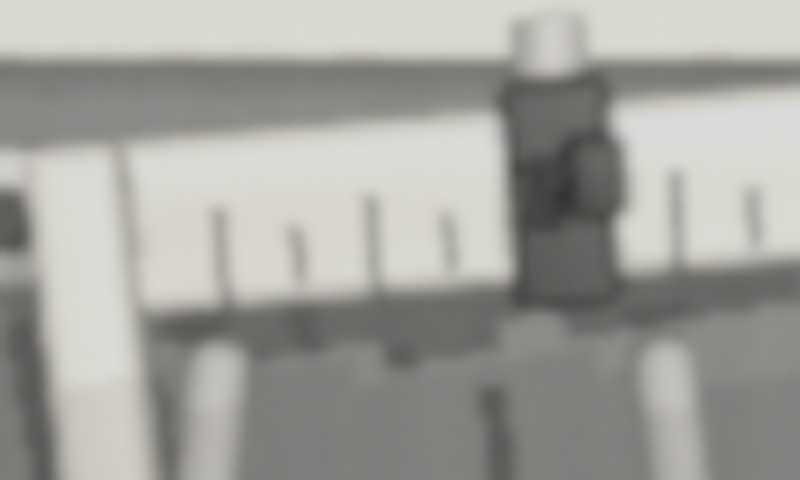

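The opening is 38.8 mm. Tips stand at crop columns 195–243 and 640–690. The pointer's lit top is at about (596,180), slightly right of the rider block (511–613) with its shadow on the left. To fix the pointer's offset on the rider, I use w4, where the pointer lies at the camera's nadir column, so parallax there is close to nil.

Run:
```python
from h import *
out=[]
for n,(u0,v0) in {"w4":(260,130),"w6":(265,130)}.items():
    i=cv2.imread(f"pics/{n}.png"); w=dict(np.load(n+".npz")); 
    d=w["R"]@[0,0,-1]; p=w["mtx"]@d; print(n,"nadir",p[:2]/p[2]," cam z",(-w["R"].T@w["t"])[2])
    c=i[v0:v0+37,u0:u0+100]; c=(255*(np.clip(c/255.,0,.8)/.8)**.4).astype(np.uint8)
    out.append(cv2.resize(c,(800,296),interpolation=cv2.INTER_NEAREST))
    g=cv2.cvtColor(i,6); U=slice(310,345)if n=="w4" else slice(320,350)
    print(U.start)
    for v in range(134,176,2): print(v,g[v,U])
cv2.imwrite("pics/c7.png",np.vstack(out))
```

```text
w4 nadir [320.816  146.8528]  cam z 0.20130947254085682
310
134 [167 167 167 166 163 161 161 161 160 160 159 159 162 165 167 167 167 167
 167 168 167 167 168 167 168 167 168 167 167 168 167 166 167 167 167]
136 [167 165 158 139 121 120 132 142 145 140 131 123 131 151 164 167 167 167
 167 168 166 167 167 167 168 167 167 167 167 167 167 168 168 168 167]
138 [167 166 156 132 106 109 126 142 149 145 133 121 123 144 163 168 167 166
 168 167 167 167 167 167 167 167 166 166 167 167 167 167 168 167 167]
140 [129 128 125 111  97 105 123 139 147 145 132 116 109 116 128 134 134 135
 133 130 130 128 129 130 132 134 134 134 134 134 135 134 134 135 133]
142 [53 52 52 53 62 75 85 90 91 85 76 65 52 42 41 47 52 55 54 55 55 54 54 54
 54 55 56 56 58 59 60 63 66 70 75]
144 [ 56  52  42  29  29  30  31  31  34  33  34  36  36  35  33  36  52  67
  74  77  80  83  86  92  99 107 114 120 124 127 129 133 137 142 148]
146 [ 71  64  48  31  33  36  36  38  37  39  39  39  40  40  38  56  95 128
 143 149 153 156 158 160 161 162 164 165 166 167 168 168 167 168 169]
148 [134 125  96  53  33  34  37  37  39  37  
[... 3777 characters left out ...]
64 [131 123 158 179 182 182 178 156 109  53  27  30  32  32  32  35  38  40
  40  40  37  64 126 171 184 185 185 180 156 121]
166 [145 120 150 177 184 183 180 162 119  60  31  33  34  35  36  37  37  38
  40  40  37  53 104 152 175 179 178 173 150 114]
168 [150 132 153 172 174 174 171 163 129  67  30  32  33  34  35  36  37  37
  38  38  36  43  74 107 122 121 116 108  92  71]
170 [116 109 105  99  93  90  89  87  68  37  24  29  32  33  34  34  35  37
  36  37  36  31  31  41  48  50  49  47  46  44]
172 [50 50 48 47 46 46 44 43 37 26 23 25 26 26 26 25 27 25 26 27 27 29 35 40
 42 42 42 41 41 39]
174 [45 45 45 45 44 44 45 47 49 51 56 63 64 63 56 45 39 38 38 40 41 42 40 36
 34 34 35 37 39 41]
```

View pics/c7.png

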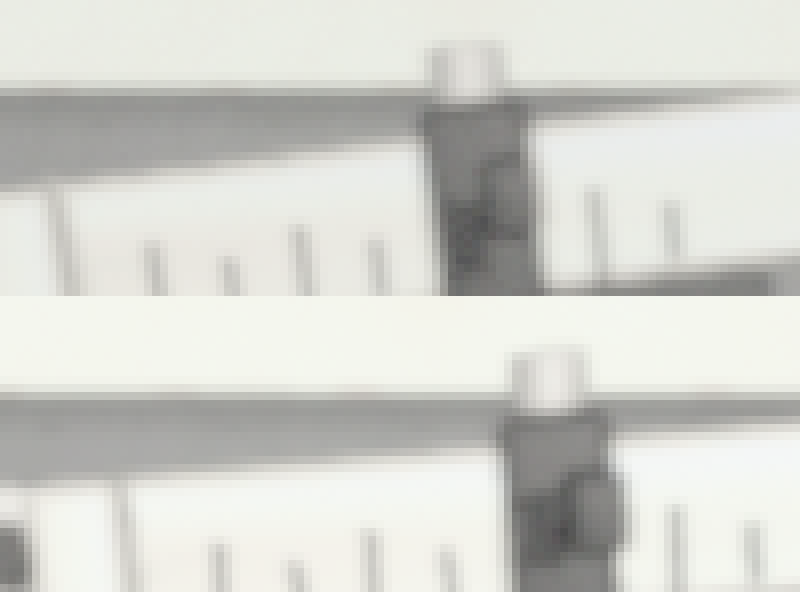

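The pointer sits about 1.4–1.5 mm outboard of the rider's centre, so its inner face coincides with the rider's centre. The marked point is that face, in line with tip_b's 3 mm thickness. The tip still has about 3.3 mm to close, so I'll take most of it and then measure again.

Call:
servo_tool(plan=[[[0.185, 0, 0, 0, 0, 0, 0], [0.2, 0, 0, 0, 0, 0, 0], [0.2, 0, 0, 0, 0, 0, 0], [0.2, 0, 0, 0, 0, 0, 0], [0.2, 0, 0, 0, 0, 0, 0]]])

```text
t: 8.1
tool_pos: [0.4828, -0.0906, 0.0417]
orientation: [-2.397, -2.031, -0.0]
force: [3.1, 5.1, 0.9]
opening: 0.0372
```

```bash
cat > meas.py <<'E'
from h import *
import sys
n=sys.argv[1]
s=monitor.read_state(); print(s['t'],s['tool_pos'],s['force'],s['opening'])
w=eyes.camera_info("wrist"); np.savez(n+".npz",**w)
i=np.mean([eyes.read_camera("wrist").astype(float) for _ in range(3)],0)[:,:,::-1].astype(np.uint8); cv2.imwrite(f"pics/{n}.png",i)
g=cv2.cvtColor(i,6)
print("pointer rows, cols 322-349")
for v in range(148,168,2): print(v,g[v,322:350])
print("tip rows, cols 284-300 | 334-354")
for v in range(174,192,2): print(v,g[v,284:304],g[v,334:356])
E
python3 meas.py w8
```

```text
8.1 [ 0.4828 -0.0906  0.0417] [3.1001 5.0828 0.8866] 0.03719804803231945
pointer rows, cols 322-349
148 [ 69  77  85  88  90  91  88  72  45  33  39  43  43  44  44  45  46  46
  47  45  41  54 100 134 144 147 149 150]
150 [148 151 155 158 160 161 153 125  79  41  38  41  43  43  43  45  44  45
  44  43  40  67 128 173 183 184 186 186]
152 [186 186 186 186 187 185 175 145  93  46  36  41  43  43  42  37  29  26
  25  25  26  42  81 119 151 176 185 188]
154 [188 187 188 187 187 186 176 151 106  54  36  39  36  31  27  22  14  19
  30  38  40  41  43  67 123 168 184 187]
156 [186 186 186 186 186 185 180 157 110  55  34  36  32  24  18  15  11  17
  29  36  39  41  41  61 113 156 175 182]
158 [184 184 183 183 184 183 181 167 125  63  31  33  34  27  20  16  10  15
  25  32  35  36  36  50  93 138 167 177]
160 [169 162 164 173 180 181 177 153 102  47  17  20  20  19  17  14  12  14
  22  26  30  31  33  53 100 144 170 178]
162 [136 111 131 163 179 182 177 154 106  52  20  19  18  17  20  22  23  22
  23  25  24  29  60 116 160 179 182 175]
164 [137 106 123 162 179 183 182 174 140  75  29
[... 1078 characters left out ...]
8  76  64  61  61  70  98 124 138 145 143 129 104  77  63  62  63
  64  64] [ 65  65  65  65  65  65  66  65  80 108 131 143 147 139 118  90  70  66
  66  65  65  65]
186 [145 115  77  53  42  42  65  93 114 125 131 128 114  92  70  63  63  64
  64  63] [ 64  65  65  65  65  66  66  63  71  97 121 133 136 133 118  95  72  65
  65  64  64  64]
188 [150 120  82  55  43  48  70  97 115 125 130 125 109  85  66  62  63  63
  64  63] [ 64  65  64  65  65  64  65  62  64  84 106 120 128 129 120  99  75  66
  65  65  64  64]
190 [152 126  92  68  62  65  82 103 118 127 129 122 104  80  65  62  63  63
  63  64] [ 65  64  65  65  65  65  65  64  63  76  98 116 126 130 123 104  79  66
  65  64  64  63]
```

Run:
```python
from h import *
w=dict(np.load("w8.npz")); g=cv2.cvtColor(cv2.imread("pics/w8.png"),6).astype(float)
yaw=np.radians(-9.5); c=np.array([.4791,-.1107]); Rz=np.array([[np.cos(yaw),-np.sin(yaw)],[np.sin(yaw),np.cos(yaw)]])
S=lambda u,v,z:(Rz.T@(ray(w,(u,v),z)[:2]-c))*1000
# scale's top and bottom edges -> rotation
for lo,hi in ((283,325),):
  us=np.arange(lo,hi); top=[];bot=[]
  for u in us:
    col=g[140:180,u]; b=np.where(col>110)[0]+140; b=b[(b>143)]; top.append(b.min()); bot.append(b.max())
  for e in (top,bot):
    P=np.array([S(u,v,.05) for u,v in zip(us,e)]); k=np.polyfit(P[:,0],P[:,1],1); print("scale slope",k, "resid",np.std(np.polyval(k,P[:,0])-P[:,1]))
# ticks: darkest column along row line
for v in (162,164,166):
    r=g[v,284:372]; m=[u+284 for u in range(1,87) if r[u]<r[u-1] and r[u]<=r[u+1] and r[u]>70]; print("ticks",v,m,[S(u,v,.05).round(1) for u in m])
for z in (.05,.053,.056): print(z,"rider c",S(337.1,157,z))
for z in (.057,.064,.070): print(z,"ptr c",S(342.4,157,z))
for n,u in (("a",294.35),("b",345.2)): print(n,S(u,181,.053),"tip end",S(u,177.5,.053))
```

```text
scale slope [ 0.07  91.135] resid 0.11244760374525133
scale slope [ 0.1753 83.7793] resid 1.0342496083807262
ticks 162 [294, 304, 309, 314, 323, 352, 361] [array([-12.3,  86.2]), array([-8.2, 86.2]), array([-6.2, 86.2]), array([-4.2, 86.2]), array([-0.5, 86.2]), array([11.2, 86.2]), array([14.8, 86.2])]
ticks 164 [295, 304, 314, 323, 352, 361, 370] [array([-11.9,  85.4]), array([-8.2, 85.4]), array([-4.2, 85.4]), array([-0.5, 85.4]), array([11.2, 85.4]), array([14.8, 85.4]), array([18.5, 85.4])]
ticks 166 [295, 304, 314, 323, 352, 361] [array([-11.9,  84.6]), array([-8.2, 84.6]), array([-4.2, 84.6]), array([-0.5, 84.6]), array([11.2, 84.6]), array([14.9, 84.6])]
0.05 rider c [ 5.1383 88.1828]
0.053 rider c [ 5.0031 88.2626]
0.056 rider c [ 4.8679 88.3423]
0.057 ptr c [ 6.8554 88.372 ]
0.064 ptr c [ 6.4379 88.5579]
0.07 ptr c [ 6.08   88.7173]
a [-12.0286  78.8673] tip end [-12.0037  80.254 ]
b [ 8.3781 78.8966] tip end [ 8.3516 80.2834]
```

Two readings of the marked point are possible. If it is the pointer's inner face, the gap should be about 16.4 mm. If it is the pointer's centre, it should be about 17.9 mm. The tick zero falls on leg_a's tip centreline, which favours the centre slightly. I'll trim so the inner face stands within the pointer's width, under 1 mm from either, then settle and check.

Call:
servo_tool(plan=[[[0.203, 0, 0, 0, 0, 0, 0], [0.203, 0, 0, 0, 0, 0, 0], [0.203, 0, 0, 0, 0, 0, 0], [0.203, 0, 0, 0, 0, 0, 0], [0.203, 0, 0, 0, 0, 0, 0], [0.203, 0, 0, 0, 0, 0, 0]]])

```text
t: 8.85
tool_pos: [0.4828, -0.0905, 0.0417]
orientation: [-2.397, -2.031, -0.0]
force: [1.9, 5.0, 0.8]
opening: 0.0375
```

```bash
python3 meas.py w9 | sed -n '1p;6,8p;14,17p'
python3 - <<'E'
from h import *
a=cv2.resize(cv2.imread("pics/w9.png")[130:200,270:370],(640,448),interpolation=2)
b=cv2.resize(eyes.read_camera("scene")[205:275,340:420,::-1],(160,140),interpolation=2)
b=cv2.copyMakeBorder(b,0,308,0,0,0)
cv2.imwrite("pics/c9.png",np.hstack([a,b]))
E
```

```text
8.85 [ 0.4828 -0.0905  0.0417] [1.8723 4.9581 0.7606] 0.0375067629047984
  45  44  41  55 104 154 179 184 185 186]
152 [186 186 186 186 186 186 185 174 136  71  36  40  42  43  42  39  32  26
  24  26  26  36  68 111 150 177 186 187]
  22  28  34  37  37  43  77 127 164 180]
160 [177 172 173 178 181 182 180 167 132  79  39  33  35  31  21  16  14  12
  20  26  29  31  33  44  83 132 167 181]
162 [155 124 129 162 178 182 181 173 141  86  40  31  35  29  23  22  22  21
```

View pics/c9.png

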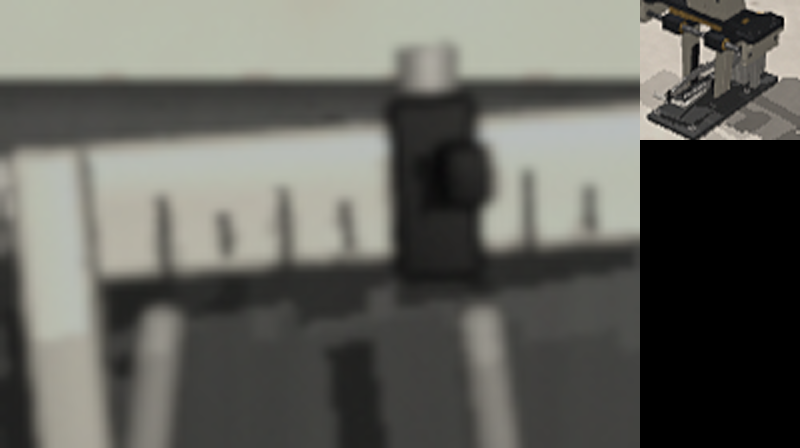

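In the last view, tip_b's inner face stands within the pointer's 3 mm width, about 0.7 mm from both its centre and its inner edge. The tips are well apart and the grip is steady. I'm handing it in.

```bash
python3 -c "
from h import *
s=monitor.read_state(); print(s['t'],s['opening'],s['force']); print(job.close_job())"
```

```text
9.05 0.03721390700771545 [ 1.8599  4.2908 -0.3974]
the job is handed in; nothing more can be done
None
```

The job is handed in at 9.05 s, with the cover latched shut and the gripper still squeezing the tweezers at a tip gap of about 17.5 mm. One doubt remains about the exact gap the pointer marks.

**Cover:** I pressed it to its hard stop with shut fingertips, at about 20 N. After I let go, the wrist camera showed the press pad near row 272, against 274 expected for shut and 290 for open. I did not see the cover clearly again after that, because the gripper hid it.

**Squeeze:** I gripped the legs at their finger pads and closed in small steps.
- **Gap:** the fingers are 37.2–37.5 mm apart, which gives a tip gap of about 17.7–18.2 mm. The camera gave about 17.4 mm just before the last small trim. The opening readings scatter by about 0.3 mm.
- **Position:** the free tip's inner face stands within the pointer's 3 mm width, and the tips are well apart.

**Unresolved:** I could not settle whether the marked point is the pointer's centre (a gap of about 17.9 mm) or its inner face (about 16.4 mm). I stopped in between, roughly 0.5–1 mm from each by camera. By the finger opening, the gap is nearer the centre reading, 1.3 mm or more from the inner face one.

The arm never went near the tin, the tape or the spool.

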